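# Riddle the heel blocks clean and tip them into their tub

## Robot

A 7-joint arm with a two-finger parallel gripper is mounted at the origin on the work surface. World frame = base frame: x ahead of the robot, y to its left, z up, the work surface at z = 0. Lengths are in mm, angles in rad, forces in N, time in s.
With the tool pointing down it reaches from about 400 to 875 mm from the base axis. Payload 4.4 kg.
Tool frame: the origin (TCP) lies at the very end of the fingers, on their centre line; the grasp point (between the pads) lies 19 mm behind it (ctrl.grip_depth is the distance from the TCP to the grasp point, in mm); z points along the fingers, x is the direction in which the jaws open and shut, and the axes are right-handed (so a half turn about z gives the same grasp; the last joint's range is limited). The gripper opens to 85 mm and grips with 20 to 120 N. Pads are 22 mm wide; open, the fingers measure 114 mm over their backs; the gripper's body (76 mm by 85 mm) begins 54 mm behind the grasp point. The pads swing forward as they close: fully open they stand 13 mm farther back than shut.
Start: joints at [1.28, 0.628, 0.038, 1.517, -0.027, 0.996, -0.02], TCP at [144.92, -633.653, 231.313] pointing down, gripper open.
Joint ranges: [-3.06, 3.06], [-0.37, 2.12], [-1.25, 1.32], [0.18, 2.47], [-1.1, 4.24], [0.23, 1.98], [-2.94, 2.94]. Speed limits (rad/s): [2.57, 2.57, 3.14, 3.14, 3.14, 3.14, 3.14].

## Interface

Orientations are given as [roll, pitch, yaw] about the fixed x, y, z axes, in that order (R = Rz(yaw) Ry(pitch) Rx(roll)).
In Python, from cell import ctrl gives the robot as it stands.
- The arm moves only by the shell command python3 -m creep 'ROWS'. ROWS is JSON, a list of rows, each an object with "hand": the opening, from 0 (shut) to 1 (fully open); "travel": the shift along the tool's x, y, z in cm, a list of three; "angular": the turn, a rotation vector about the tool's x, y, z in degrees, a list of three. In form: [{"hand": hand, "travel": [tx, ty, tz], "angular": [rx, ry, rz]}, ...]. A call has 1 to 20 rows; each row is the pose to reach, as a shift and turn from the pose measured when the call began, along the tool's axes at that moment; what a row does not reach only later rows make up. A row lasts 1/10 s, in which the tool goes at most 50 mm and 8.59 degrees, less where a joint would pass 70% of its speed; a pose out of reach is approached as far as the arm can. A call with a gripper value outside its range is refused whole. The fingers move at their own pace and stop on an object; the grip force is fixed at half the most. Time passes only in rows, so rows that repeat a pose let the fingers close. It gives the time, the measured TCP pose, the force and the opening at its end, in the units of the state.
- ctrl.read_state(): the state, without advancing time (a new reading comes with each control period).
- ctrl.get_image(name): name is "side" or "top"; returns a dict with "frame" (480x640x3 uint8, red, green, blue), "fx", "fy", "cx", "cy" (pixels), "origin" and "orientation" of the camera in the world. Camera axes: x right, y down, z forward; pixel columns grow to the right and rows downward; lengths in mm; the calibration is good to about 2 mm. A picture is of the moment at which its call begins. There is no depth.
- ctrl.finish_job(): hands the job in, once; it reports no verdict.
Trained networks look in the newest picture that a camera, given by its name, has taken for a name from the list of things; names that differ only in an ending like _2 or _b are one class to them, and where a whole thing is asked for, a point or a joint stands for the part that bears it (a point fixed in the world has none). Each returns a list of dicts, best first, with "confidence" (0 to 1); they miss things now and then, are a little off and sometimes report something else, mostly with a low value. They report only what shows in the picture. A call takes as long as a camera call.
- ctrl.regions_of(camera, thing): "region" (480x640 bool, what is visible of it).
- ctrl.spot_point(camera, thing): "at" ([x, y, z] in mm, in world coordinates, good to about 4 mm: a listed point, or the origin of a listed thing).
The state is a dict: "clock": time; "qpos": joint angles; "qd": joint speeds; "tau": joint torques, N m; "eef_pos": TCP position; "tool_rot": TCP orientation; "force": force on the tool from outside, world axes, zero at the start; "torque": the same for the moment, N m; "width": finger opening in mm.
Only numpy, scipy, OpenCV 4.12 (cv2) and the standard library are available. Lean on these libraries where they do the work, as an engineer would, in place of code of your own. Each camera call takes 0.05 s, during which the arm holds its last target. There are 200 camera calls.

## Task

Clear the cobbler's rocking riddle by means of its red knobs, without touching the heel blocks, studs or samples: first rock it gently until all four brass studs have dropped through the slots into the pan, minding that the stud lying near one edge does not roll off into a tub, with the three heel blocks still on the riddle. Then tip the three heel blocks into whichever tub already holds a heel block like them (not the one with the round black pad), and bring the riddle back to level. Do not disturb the other things on the bench.

Things in the scene. Friction and masses are not known exactly. Their poses are not given: they have to be found in the camera images.
- stand: Sorting stand fixed to the bench: 350 x 500 mm plywood board, 8 mm thick, with an black-floored aluminium pan in the middle, a green tub on either side and two wooden posts (208 mm high, at x = +-126 mm) holding the riddle. Origin at bench level under the riddle's middle; x away from the robot along the pivot axis (yaw up to 0.25 rad), y to the left tub, z up. Pivot axis at y = 0, z = 190 mm.
- pan (a point): Middle of the pan's floor, at stand (0, 0, 12 mm), axes as the stand. The pan is under the riddle's slots, inside 200 mm (x) by 132 mm (y), side walls up to 85 mm above the bench.
- tub_left (a point): Middle of the left tub's floor, at stand (0, +149, 12 mm), axes as the stand. Inside 200 mm (x) by 158 mm (y); outer wall up to 68 mm above the bench.
- tub_right (a point): Middle of the right tub's floor, at stand (0, -149, 12 mm); otherwise like the left tub.
- riddle (a joint): Tilt of the riddle about its pivot, rad: 0 level (at the start), + left (+y) side down, - right side down, stops at +-0.9. Stiff pivot (0.3 N m of friction, about 2.5 N at a knob): stays where it is left. Studs begin to roll on it at a tilt of about 0.2; heel blocks begin to slide somewhere between 0.43 and 0.65 and at full tilt slide off the lowered edge into the tub on that side.
- riddle_mid (a point): Middle of the riddle's floor, on the pivot axis; turns with it (x along the pivot, y to its left edge). Steel tray 210 (x) x 250 (y) mm, walls 38 mm high at the x ends, left and right edges open. Three 20 mm slots along x, centred on y = -42, 0, +42 mm. Six runners along y, 2 mm proud, carry the blocks over the slots; studs drop through beside them.
- knob_left (a point): Centre of the left red ball knob, 24 mm diameter, on a 12 mm stalk at the left end of the 12 mm square rocker bar, rigid with the riddle, on the robot's side of it. From riddle_mid: x -155, y +120, z +35 mm; 225 mm above the bench at level. Pressed down, it tips the riddle left; at full left tilt it is 117 mm above the bench at stand y = 102 mm.
- knob_right (a point): Centre of the right red ball knob, mirror image of the left one (y -120 mm from riddle_mid). Pressed down, it tips the riddle right, or back to level from a left tilt. At full left tilt it stands 306 mm above the bench at stand y = -47 mm (the left knob likewise, mirrored, at full right tilt).
- heel0: Rigid heel block of stacked tan leatherboard with two dark lines round its sides, 40 x 45 x 26 mm, about 45 g; origin at its centre. Starts flat on the riddle's runners, over its middle.
- heel2: Rigid heel block of stacked tan leatherboard with two dark lines round its sides, 40 x 45 x 26 mm, about 45 g; origin at its centre. Starts flat on the riddle's runners, over its middle.
- heel1: Rigid heel block of stacked tan leatherboard with two dark lines round its sides, 40 x 45 x 26 mm, about 45 g; origin at its centre. Starts flat on the riddle near its left or right edge, 72 mm from the pivot axis, on the side away from stud3.
- heel_sample: Rigid heel block of stacked tan leatherboard with two dark lines round its sides, 40 x 45 x 26 mm, about 45 g; origin at its centre. Lies loose in one of the two tubs, and so marks the tub where heel blocks belong; which tub it is differs from start to start.
- pad_sample: Round black rubber heel pad, 48 mm diameter, 16 mm thick, origin at its centre. Lies loose in the other tub, which is for pads.
- stud0: Short brass stud, a little 12 mm diameter x 13 mm long cylinder with fine flutes, lying along the riddle's x at the start, 12 g; origin at its centre. Starts on a slat between two slots: either tilt drops it.
- stud1: Short brass stud, a little 12 mm diameter x 13 mm long cylinder with fine flutes, lying along the riddle's x at the start, 12 g; origin at its centre. Starts on a slat between two slots: either tilt drops it.
- stud2: Short brass stud, a little 12 mm diameter x 13 mm long cylinder with fine flutes, lying along the riddle's x at the start, 12 g; origin at its centre. Starts on a slat between two slots: either tilt drops it.
- stud3: Short brass stud, a little 12 mm diameter x 13 mm long cylinder with fine flutes, lying along the riddle's x at the start, 12 g; origin at its centre. Starts on the plain apron outside the slots, about 72 mm left or right of the pivot axis (this differs from start to start): tilted towards its own side it rolls off the open edge into a tub, tilted the other way it rolls into the nearest slot.
- wax_tin: Flat round metal tin, 52 mm diameter, 17 mm high, on the stand's board near its front left corner; origin at its underside. Bystander.
- spool: Straw-coloured thread spool, 42 mm diameter, 54 mm high, standing on the stand's board near its front right corner; origin at its underside. Bystander.
- spool_red: Dark red thread spool, 42 mm diameter, 54 mm high, on the bench to the right; origin at its underside. Bystander.
- hammer: Hammer lying on the bench to the left; origin on its underside. Bystander.
- dressing: Amber bottle, 56 mm diameter, 120 mm high, on the bench to the right; origin at its underside. Bystander.

How it is judged:
By the outcome, as a careful person would: the job done as asked, in the order asked, and still so for the second after the job is handed in, with the robot touching nothing.
It also fails if it takes over 53 s, if anything falls off the work surface, if the arm or the gripper's body presses on something with over 40 N, if the wrist force passes 120 N, or if a joint passes its speed limit or range.

## Working session

There is one attempt and no reset: what is moved stays moved. The work goes in short steps, Python scripts to look and compute and a shell command to move; the robot and the scene stay as the last step left them, time stands still between calls to the robot, and variables do not carry over. Pictures are saved under pics/ and viewed, about 8 in all and at most 12, crops included, and the job is handed in when it is done.

```bash
mkdir -p pics
cat > h.py <<'E'
import numpy as np, cv2
from cell import ctrl
def snap(cam,name):
    im=ctrl.get_image(cam); cv2.imwrite(f'pics/{name}.png',im['frame'][:,:,::-1]); return im
def px(im,p):
    from scipy.spatial.transform import Rotation as R
    o=np.array(im['orientation'])
    M=R.from_euler('xyz',o).as_matrix() if o.size==3 else o
    c=M.T@(np.array(p)-im['origin']); return [im['fx']*c[0]/c[2]+im['cx'],im['fy']*c[1]/c[2]+im['cy']]
E
python3 - <<'E'
from h import *
for c in ('top','side'):
    im=snap(c,c+'0'); print(c,im['origin'],im['orientation'])
    for t in ('pan','tub_left','tub_right','riddle_mid','knob_left','knob_right','heel_sample','pad_sample','stud3','heel1'):
        if c=='side' and t not in('knob_left','knob_right','riddle_mid'): continue
        print(t,[(np.round(r['at']).tolist(),round(r['confidence'],2)) for r in ctrl.spot_point(c,t)[:5]])
s=ctrl.read_state();print(s['clock'],s['eef_pos'],s['tool_rot'])
E
```

```text
top [ 296.80090772    1.91803257 1287.88739728] [-2.91273612  0.00438198 -1.63708486]
pan []
tub_left [([612.0, 196.0, 12.0], 0.63), ([475.0, -168.0, 5.0], 0.48)]
tub_right [([630.0, -104.0, 12.0], 0.58)]
riddle_mid [([622.0, 49.0, 187.0], 0.88)]
knob_left [([460.0, 158.0, 223.0], 0.75)]
knob_right [([478.0, -73.0, 225.0], 0.91)]
heel_sample [([657.0, -137.0, 22.0], 0.75), ([365.0, -465.0, -0.0], 0.23)]
pad_sample [([626.0, 233.0, 19.0], 0.49), ([615.0, 120.0, 194.0], 0.21)]
stud3 [([590.0, 26.0, 197.0], 0.49), ([589.0, 73.0, 196.0], 0.46), ([619.0, 119.0, 196.0], 0.44), ([650.0, 69.0, 193.0], 0.35)]
heel1 [([624.0, -22.0, 204.0], 0.78), ([688.0, 60.0, 204.0], 0.74), ([627.0, 231.0, 19.0], 0.68), ([554.0, 55.0, 202.0], 0.58)]
side [ -163.14219249 -1283.7537664   1057.17769813] [-2.11747407 -0.02256536 -0.48730525]
riddle_mid [([593.0, 20.0, 199.0], 0.68), ([620.0, 51.0, 188.0], 0.67)]
knob_left []
knob_right [([474.0, -80.0, 227.0], 0.93), ([684.0, 61.0, 207.0], 0.33)]
0.75 [ 144.93769622 -633.69153464  231.36154463] [-3.14151460e+00 -1.50249571e-04 -1.34603328e+00]
```

View pics/top0.png

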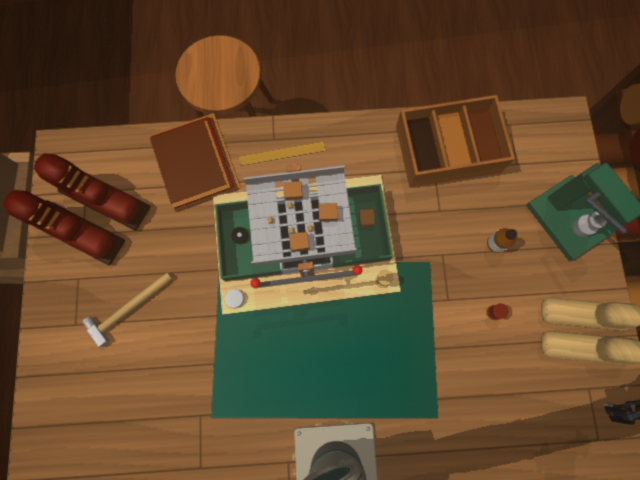

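View pics/side0.png

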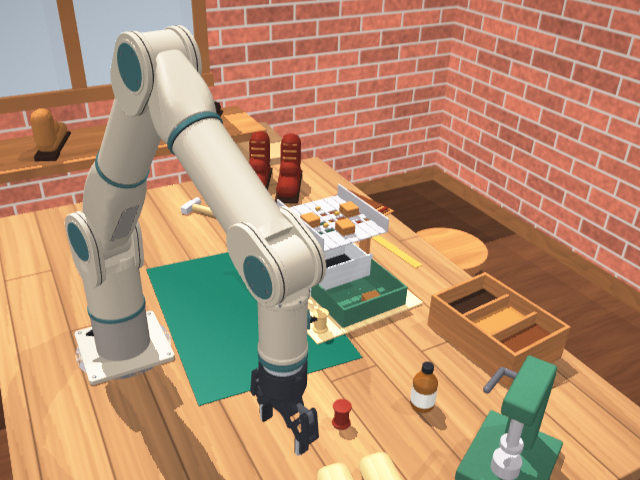

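Picture 1 (top): the black pad is in the left tub (240,235) and the heel sample in the right tub (367,217). stud3 is on the left apron (270,220) and heel1 on the right (328,211). So both the gentle tilt and the dump go right. Picture 2 (side): the arm is clear of the stand, so I can grip the right knob.

```bash
cat >> h.py <<'E'
from scipy.spatial.transform import Rotation as R
YAW=0.07; LEAN=-0.17
def rows(knob_targets, lean=LEAN, depth=19):
    """for each desired knob centre: travel cm, angular deg from present pose"""
    s=ctrl.read_state(); R0=R.from_euler('xyz',s['tool_rot']); p0=np.array(s['eef_pos'])
    Rt=R.from_euler('xyz',[np.pi,lean,YAW])
    for k in knob_targets:
        p=np.array(k)+depth*Rt.as_matrix()[:,2]
        print(np.round(R0.inv().apply(p-p0)/10,2).tolist(), np.round((R0.inv()*Rt).as_rotvec(degrees=True),1).tolist())
def say(): 
    s=ctrl.read_state(); print(round(s['clock'],2),np.round(s['eef_pos'],1),np.round(s['tool_rot'],3),'F',np.round(s['force'],1),'w',s['width'])
E
python3 - <<'E'
from h import *
rows([[145,-634,350],[475.5,-78,330]])
E
```

```text
[0.08, -0.32, -9.99] [6.9, 8.0, -80.9]
[-46.75, -44.93, -7.99] [6.9, 8.0, -80.9]
```

```bash
python3 -m creep '[{"hand":0.55,"travel":[0,0,-10],"angular":[0,0,0]},{"hand":0.55,"travel":[0,0,-10],"angular":[0,0,0]},{"hand":0.55,"travel":[-46.75,-44.93,-8],"angular":[6.9,8.0,-80.9]},{"hand":0.55,"travel":[-46.75,-44.93,-8],"angular":[6.9,8.0,-80.9]},{"hand":0.55,"travel":[-46.75,-44.93,-8],"angular":[6.9,8.0,-80.9]},{"hand":0.55,"travel":[-46.75,-44.93,-8],"angular":[6.9,8.0,-80.9]},{"hand":0.55,"travel":[-46.75,-44.93,-8],"angular":[6.9,8.0,-80.9]},{"hand":0.55,"travel":[-46.75,-44.93,-8],"angular":[6.9,8.0,-80.9]},{"hand":0.55,"travel":[-46.75,-44.93,-8],"angular":[6.9,8.0,-80.9]},{"hand":0.55,"travel":[-46.75,-44.93,-8],"angular":[6.9,8.0,-80.9]},{"hand":0.55,"travel":[-46.75,-44.93,-8],"angular":[6.9,8.0,-80.9]},{"hand":0.55,"travel":[-46.75,-44.93,-8],"angular":[6.9,8.0,-80.9]},{"hand":0.55,"travel":[-46.75,-44.93,-8],"angular":[6.9,8.0,-80.9]},{"hand":0.55,"travel":[-46.75,-44.93,-8],"angular":[6.9,8.0,-80.9]},{"hand":0.55,"travel":[-46.75,-44.93,-8],"angular":[6.9,8.0,-80.9]},{"hand":0.55,"travel":[-46.75,-44.93,-8],"angular":[6.9,8.0,-80.9]},{"hand":0.55,"travel":[-46.75,-44.93,-8],"angular":[6.9,8.0,-80.9]},{"hand":0.55,"travel":[-46.75,-44.93,-8],"angular":[6.9,8.0,-80.9]},{"hand":0.55,"travel":[-46.75,-44.93,-8],"angular":[6.9,8.0,-80.9]},{"hand":0.55,"travel":[-46.75,-44.93,-8],"angular":[6.9,8.0,-80.9]}]'
python3 - <<'E'
from h import *
say()
for c in('side','top'):
    im=snap(c,c+'1')
    for t in('knob_right','knob_left'): print(c,t,[(np.round(r['at']).tolist(),round(r['confidence'],2)) for r in ctrl.spot_point(c,t)[:2]])
    for q in [[475.5,-78,225],[459,158,225],[475.5,-78,330]]: print(np.round(px(im,q)))
    r=ctrl.regions_of(c,'knob_right')
    if r: ys,xs=np.where(r[0]['region']); print('rgn',xs.mean(),ys.mean(),len(xs))
rows([[475.5,-78,225]])
a=cv2.imread('pics/side1.png')[200:360,260:440]; cv2.imwrite('pics/side1c.png',cv2.resize(a,None,fx=4,fy=4)[:600])
E
```

```text
clock: 2.75
eef_pos: [478.2, -79.3, 311.4]
tool_rot: [-3.141, -0.169, 0.067]
force: [-0.8, -0.1, 0.4]
width: 47.2
2.75 [478.2 -79.3 311.4] [-3.141 -0.169  0.067] F [-0.8 -0.1  0.4] w 47.18449507828759
side knob_right [([477.0, -78.0, 228.0], 0.95)]
side knob_left [([460.0, 161.0, 224.0], 0.72)]
[306. 242.]
[263. 205.]
[307. 206.]
rgn 328.4261158857777 222.26504019961186 3607
top knob_right [([475.0, -80.0, 227.0], 0.84)]
top knob_left [([459.0, 160.0, 222.0], 0.65), ([620.0, 53.0, 2.0], 0.29)]
[356. 269.]
[255. 283.]
[359. 260.]
rgn 296.3384949741918 220.40464547677263 7362
[-1.77, -0.0, 10.36] [-0.0, 0.0, -0.0]
```

View pics/side1c.png

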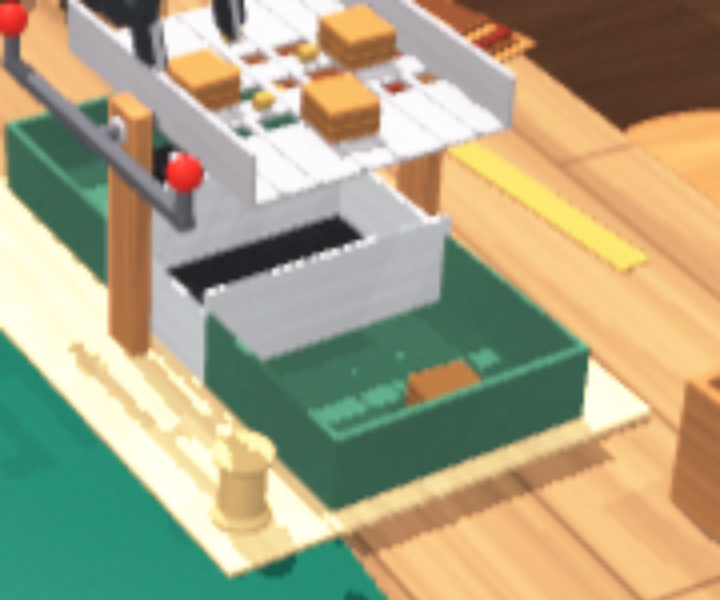

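Picture 3 (side crop): knob_right is at crop (185,172), full-frame (306,243), which matches the projection. I'll descend and grip.

```bash
python3 -m creep '[{"hand":0.55,"travel":[-1.77,0,0],"angular":[0,0,0]},{"hand":0.55,"travel":[-1.77,0,3],"angular":[0,0,0]},{"hand":0.55,"travel":[-1.77,0,6],"angular":[0,0,0]},{"hand":0.55,"travel":[-1.77,0,8],"angular":[0,0,0]},{"hand":0.55,"travel":[-1.77,0,9.5],"angular":[0,0,0]},{"hand":0.55,"travel":[-1.77,0,10.3],"angular":[0,0,0]},{"hand":0.55,"travel":[-1.77,0,10.3],"angular":[0,0,0]}]'
python3 - <<'E'
from h import *
im=snap('side','side2'); snap('top','top2')
a=cv2.imread('pics/side2.png')[180:280,240:380]; b=cv2.imread('pics/top2.png')[200:300,300:440]
cv2.imwrite('pics/c2.png',np.vstack([cv2.resize(a,None,fx=3,fy=3),cv2.resize(b,None,fx=3,fy=3)])[:600])
E
```

```text
clock: 3.85
eef_pos: [478.3, -77.6, 206.0]
tool_rot: [-3.14, -0.168, 0.07]
force: [-0.1, -0.1, -0.3]
width: 47.0
```

View pics/c2.png

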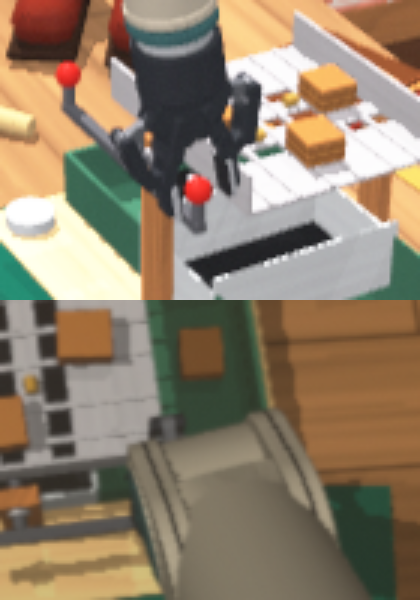

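Picture 4: the knob (side crop 197,187) sits between the two fingers, and the tray wall is clear. Next I close the gripper.

```bash
python3 -m creep '[{"hand":0.3,"travel":[0,-0.15,0],"angular":[0,0,0]},{"hand":0.25,"travel":[0,0.15,0],"angular":[0,0,0]},{"hand":0.15,"travel":[0,0.15,0],"angular":[0,0,0]},{"hand":0.15,"travel":[0,0.15,0],"angular":[0,0,0]},{"hand":0.15,"travel":[0,0.15,0],"angular":[0,0,0]}]'
python3 - <<'E'
from h import *
say()
R0=R.from_euler('xyz',ctrl.read_state()['tool_rot'])
def k(t): return np.array([-155,-(120*np.cos(t)+35*np.sin(t)),190+35*np.cos(t)-120*np.sin(t)])
Rs=R.from_euler('z',YAW)
for t in (.1,.2,.26,.3,.34,.38,.45,.6,.75,.9): print(t,np.round(R0.inv().apply(Rs.apply(k(t)-k(0)))/10,2))
E
```

```text
clock: 4.45
eef_pos: [475.9, -77.3, 206.7]
tool_rot: [-3.139, -0.164, 0.07]
force: [-5.8, 6.0, 0.4]
width: 20.7
4.45 [475.9 -77.3 206.7] [-3.139 -0.164  0.07 ] F [-5.8  6.   0.4] w 20.698332935361098
0.1 [-0.2   0.29  1.2 ]
0.2 [-0.4   0.46  2.42]
0.26 [-0.52  0.5   3.16]
0.3 [-0.61  0.51  3.65]
0.34 [-0.69  0.49  4.14]
0.38 [-0.77  0.45  4.64]
0.45 [-0.91  0.34  5.49]
0.6 [-1.21 -0.1   7.29]
0.75 [-1.49 -0.81  9.  ]
0.9 [-1.76 -1.77 10.58]
```

```bash
python3 -m creep '[{"hand":0.1,"travel":[-0.1,0.15,0.6],"angular":[0,0,0]},{"hand":0.1,"travel":[-0.2,0.29,1.2],"angular":[0,0,0]},{"hand":0.1,"travel":[-0.3,0.38,1.8],"angular":[0,0,0]},{"hand":0.1,"travel":[-0.4,0.46,2.4],"angular":[0,0,0]},{"hand":0.1,"travel":[-0.46,0.48,2.8],"angular":[0,0,0]},{"hand":0.1,"travel":[-0.52,0.5,3.16],"angular":[0,0,0]},{"hand":0.1,"travel":[-0.56,0.5,3.4],"angular":[0,0,0]},{"hand":0.1,"travel":[-0.56,0.5,3.4],"angular":[0,0,0]},{"hand":0.1,"travel":[-0.56,0.5,3.4],"angular":[0,0,0]},{"hand":0.1,"travel":[-0.56,0.5,3.4],"angular":[0,0,0]},{"hand":0.1,"travel":[-0.56,0.5,3.4],"angular":[0,0,0]},{"hand":0.1,"travel":[-0.56,0.5,3.4],"angular":[0,0,0]},{"hand":0.1,"travel":[-0.56,0.5,3.4],"angular":[0,0,0]},{"hand":0.1,"travel":[-0.56,0.5,3.4],"angular":[0,0,0]}]'
python3 - <<'E'
from h import *
for c in('top','side'):
    snap(c,c+'3')
    for t in('stud0','heel0'): print(c,t,[(np.round(r['at']).tolist(),round(r['confidence'],2)) for r in ctrl.spot_point(c,t)[:7]])
a=cv2.imread('pics/side3.png')[170:330,260:420]; b=cv2.imread('pics/top3.png')[160:290,210:410]
cv2.imwrite('pics/c3.png',np.hstack([cv2.resize(a,(400,400)),cv2.resize(b,(400,260)) if 0 else cv2.copyMakeBorder(cv2.resize(b,(400,260)),0,140,0,0,0)]))
E
```

```text
clock: 5.85
eef_pos: [476.3, -82.9, 172.3]
tool_rot: [-3.14, -0.164, 0.07]
force: [-1.0, -5.1, -1.0]
width: 20.9
top stud0 [([592.0, 8.0, 18.0], 0.49)]
top heel0 [([623.0, -24.0, 183.0], 0.92), ([692.0, 56.0, 207.0], 0.91), ([554.0, 44.0, 205.0], 0.72)]
side stud0 [([605.0, 91.0, 19.0], 0.35), ([364.0, -465.0, -2.0], 0.23)]
side heel0 [([624.0, -23.0, 183.0], 0.78), ([685.0, 55.0, 209.0], 0.55)]
```

View pics/c3.png

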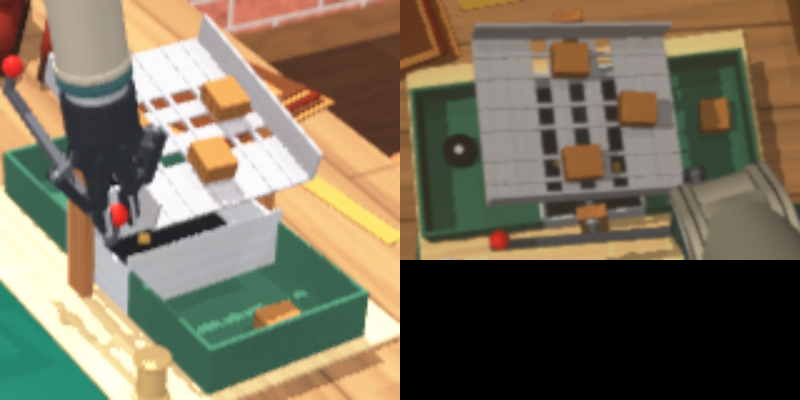

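Picture 5: the tray is tilted right by about 0.28, the three heels are in place and no stud shows on the tray. One brass blob shows through the right slot (617,165 in the crop), and one in the pan in the side view (145,240). I need to check whether the first is in the pan or stuck in the slot.

Run:
```python
from h import *
ims=ctrl.get_image('side'); imt=ctrl.get_image('top')
print(px(ims,[592,8,18]),px(imt,[592,8,18]),px(imt,[592,8,185]), px(ims,[605,91,19]))
def z(im,x0,y0,w,h,s): return cv2.resize(im['frame'][y0:y0+h,x0:x0+w,::-1],(w*s,h*s),interpolation=cv2.INTER_CUBIC)
a=z(imt,240,165,110,95,6); b=z(ims,285,215,110,75,0 or 6)
# brass pixels on the pan (hue test)
cv2.imwrite('pics/c4.png',cv2.resize(a,(660,570)))
cv2.imwrite('pics/c4b.png',b)
```

```text
[np.float64(326.9390998202149), np.float64(280.20702649025134)] [np.float64(317.7595288520047), np.float64(242.83214342687774)] [np.float64(316.45609180085546), np.float64(227.64616117508356)] [np.float64(317.41161071464074), np.float64(264.72137512290374)]
```

View pics/c4.png

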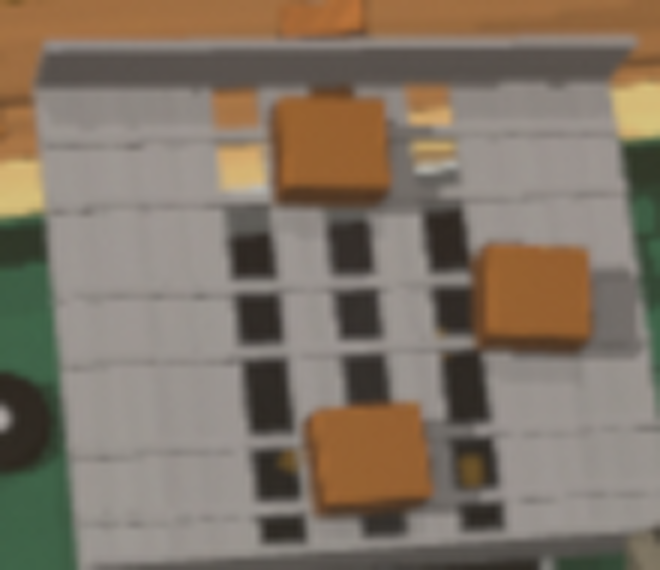

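View pics/c4b.png

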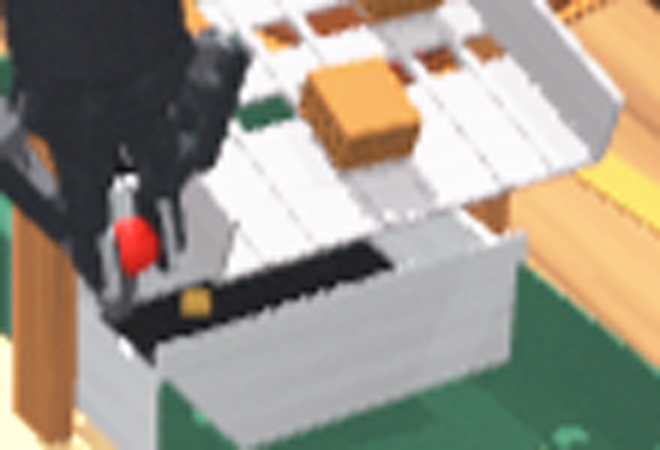

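Picture 6 (top zoom): two dark brass studs lie in the pan (287,462 and 470,470), with slivers of a third under a runner (443,330 and 450,355). Nothing is left on the tray. Picture 7 (side): a stud in the pan at (195,302). I'll tilt slightly more, staying below the heels' slide angle, to find the fourth.

```bash
python3 -m creep '[{"hand":0.1,"travel":[-0.1,-0.02,0.5],"angular":[0,0,0]},{"hand":0.1,"travel":[-0.18,-0.05,1.0],"angular":[0,0,0]},{"hand":0.1,"travel":[-0.19,-0.06,1.15],"angular":[0,0,0]},{"hand":0.1,"travel":[-0.19,-0.06,1.15],"angular":[0,0,0]},{"hand":0.1,"travel":[-0.19,-0.06,1.15],"angular":[0,0,0]},{"hand":0.1,"travel":[-0.19,-0.06,1.15],"angular":[0,0,0]}]'
python3 - <<'E'
from h import *
for c in('top','side'):
    snap(c,c+'5')
    for t in('stud0','heel0'): print(c,t,[(np.round(r['at']).tolist(),round(r['confidence'],2)) for r in ctrl.spot_point(c,t)[:7]])
a=cv2.imread('pics/top5.png')[165:260,240:350]
cv2.imwrite('pics/c5.png',cv2.resize(a,(660,570),interpolation=cv2.INTER_CUBIC))
E
```

```text
clock: 6.85
eef_pos: [476.3, -83.0, 160.6]
tool_rot: [-3.141, -0.164, 0.069]
force: [0.1, -6.5, -1.4]
width: 20.6
top stud0 [([590.0, 7.0, 18.0], 0.49)]
top heel0 [([689.0, 56.0, 207.0], 0.84), ([628.0, -24.0, 176.0], 0.83), ([553.0, 42.0, 204.0], 0.67)]
side stud0 []
side heel0 [([625.0, -20.0, 177.0], 0.79), ([682.0, 54.0, 209.0], 0.65), ([554.0, 52.0, 210.0], 0.59)]
```

View pics/c5.png

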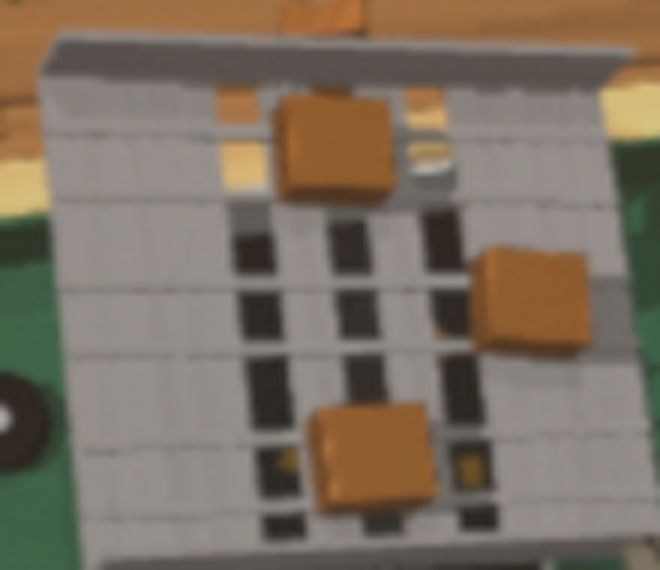

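Picture 8: same three studs in the pan and nothing on the tray, so the fourth must be under a slat. The heels have not moved. Next is the full right tilt.

```bash
python3 -m creep '[{"hand":0.1,"travel":[-0.14,-0.11,0.85],"angular":[0,0,0]},{"hand":0.1,"travel":[-0.29,-0.3,1.75],"angular":[0,0,0]},{"hand":0.1,"travel":[-0.44,-0.55,2.65],"angular":[0,0,0]},{"hand":0.1,"travel":[-0.58,-0.88,3.5],"angular":[0,0,0]},{"hand":0.1,"travel":[-0.72,-1.26,4.36],"angular":[0,0,0]},{"hand":0.1,"travel":[-0.86,-1.72,5.15],"angular":[0,0,0]},{"hand":0.1,"travel":[-0.98,-2.16,5.85],"angular":[0,0,0]},{"hand":0.1,"travel":[-0.98,-2.16,5.85],"angular":[0,0,0]},{"hand":0.1,"travel":[-0.98,-2.16,5.85],"angular":[0,0,0]},{"hand":0.1,"travel":[-0.98,-2.16,5.85],"angular":[0,0,0]},{"hand":0.1,"travel":[-0.98,-2.16,5.85],"angular":[0,0,0]},{"hand":0.1,"travel":[-0.98,-2.16,5.85],"angular":[0,0,0]},{"hand":0.1,"travel":[-0.98,-2.16,5.85],"angular":[0,0,0]},{"hand":0.1,"travel":[-0.98,-2.16,5.85],"angular":[0,0,0]},{"hand":0.1,"travel":[-0.98,-2.16,5.85],"angular":[0,0,0]}]'
python3 - <<'E'
from h import *
ims=[]
for c in('top','side'):
    snap(c,c+'6')
    for t in('stud0','heel0'): print(c,t,[(np.round(r['at']).tolist(),round(r['confidence'],2)) for r in ctrl.spot_point(c,t)[:7]])
a=cv2.imread('pics/side6.png')[170:330,260:420]; b=cv2.imread('pics/top6.png')[160:320,210:410]
cv2.imwrite('pics/c6.png',np.hstack([cv2.resize(a,(400,400)),cv2.resize(b,(400,320)) if 0 else cv2.copyMakeBorder(cv2.resize(b,(400,320)),0,80,0,0,0)]))
E
```

```text
clock: 8.65
eef_pos: [475.1, -61.3, 101.6]
tool_rot: [-3.14, -0.165, 0.07]
force: [1.4, -2.8, -0.8]
width: 20.8
top stud0 [([621.0, 50.0, 190.0], 0.6)]
top heel0 [([597.0, -138.0, 29.0], 0.73), ([688.0, -92.0, 35.0], 0.65), ([452.0, 539.0, -3.0], 0.57), ([557.0, -144.0, 20.0], 0.56), ([625.0, 232.0, 21.0], 0.52)]
side stud0 []
side heel0 [([688.0, -95.0, 37.0], 0.8), ([603.0, -133.0, 30.0], 0.54), ([556.0, -140.0, 27.0], 0.45)]
```

View pics/c6.png

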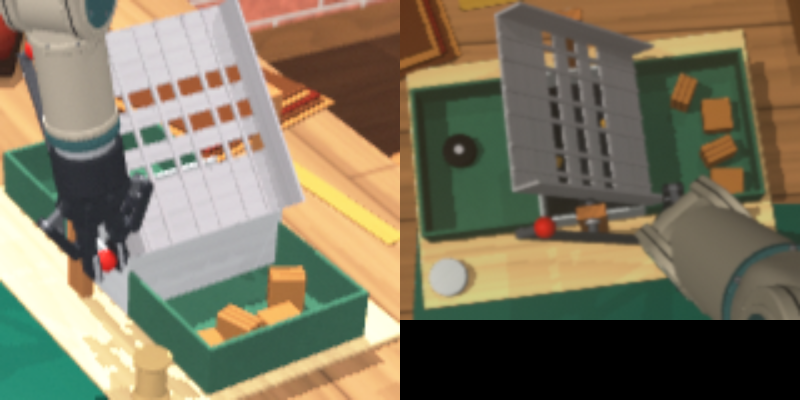

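Picture 9: three heels plus the sample are in the right tub, only the pad is in the left tub, and the riddle is empty. Next I bring it back to level.

```bash
python3 -m creep '[{"hand":0.1,"travel":[0.13,0.45,-0.8],"angular":[0,0,0]},{"hand":0.1,"travel":[0.27,0.83,-1.5],"angular":[0,0,0]},{"hand":0.1,"travel":[0.4,1.2,-2.35],"angular":[0,0,0]},{"hand":0.1,"travel":[0.54,1.53,-3.2],"angular":[0,0,0]},{"hand":0.1,"travel":[0.7,1.78,-4.1],"angular":[0,0,0]},{"hand":0.1,"travel":[0.84,1.97,-5.0],"angular":[0,0,0]},{"hand":0.1,"travel":[1.0,2.08,-5.9],"angular":[0,0,0]},{"hand":0.1,"travel":[1.14,2.14,-6.8],"angular":[0,0,0]},{"hand":0.1,"travel":[1.25,2.13,-7.5],"angular":[0,0,0]},{"hand":0.1,"travel":[1.35,2.09,-8.1],"angular":[0,0,0]},{"hand":0.1,"travel":[1.45,2.0,-8.7],"angular":[0,0,0]},{"hand":0.1,"travel":[1.55,1.9,-9.3],"angular":[0,0,0]},{"hand":0.1,"travel":[1.65,1.77,-9.9],"angular":[0,0,0]},{"hand":0.1,"travel":[1.73,1.62,-10.37],"angular":[0,0,0]},{"hand":0.1,"travel":[1.73,1.62,-10.37],"angular":[0,0,0]},{"hand":0.1,"travel":[1.73,1.62,-10.37],"angular":[0,0,0]}]'
python3 - <<'E'
from h import *
say()
for c in('top','side'):
    im=snap(c,c+'7')
    for t in('knob_left','stud0'): print(c,t,[(np.round(r['at']).tolist(),round(r['confidence'],2)) for r in ctrl.spot_point(c,t)[:4]])
    # left knob red blob centre vs start picture
    for n in('0','7'):
        f=cv2.imread(f'pics/{c}{n}.png').astype(int); m=(f[:,:,2]>140)&(f[:,:,1]<60)&(f[:,:,0]<60)
        cnt,lab,st,ce=cv2.connectedComponentsWithStats(m.astype(np.uint8)); print(n,[ (np.round(ce[i],1).tolist(),int(st[i,4])) for i in range(1,cnt) if 240<ce[i][0]<370 and 190<ce[i][1]<300 and st[i,4]>5])
E
```

```text
clock: 10.55
eef_pos: [475.6, -75.3, 206.6]
tool_rot: [-3.138, -0.165, 0.072]
force: [0.4, 5.0, -1.0]
width: 20.9
10.55 [475.6 -75.3 206.6] [-3.138 -0.165  0.072] F [ 0.4  5.  -1. ] w 20.852176320328475
top knob_left [([457.0, 154.0, 226.0], 0.79), ([594.0, 10.0, 18.0], 0.51)]
top stud0 [([590.0, 11.0, 18.0], 0.36)]
0 [([356.9, 269.5], 57), ([254.6, 282.5], 47)]
7 [([254.9, 282.4], 46)]
side knob_left [([459.0, 160.0, 227.0], 0.92)]
side stud0 [([604.0, 91.0, 20.0], 0.48)]
0 []
7 [([262.9, 204.3], 36), ([306.7, 244.1], 46)]
```

```bash
python3 -m creep '[{"hand":0.3,"travel":[0,0,0],"angular":[0,0,0]},{"hand":0.55,"travel":[0,0,0],"angular":[0,0,0]},{"hand":0.55,"travel":[0,0,0],"angular":[0,0,0]},{"hand":0.55,"travel":[0,0,0],"angular":[0,0,0]},{"hand":0.55,"travel":[0,0,-2],"angular":[0,0,0]},{"hand":0.55,"travel":[0,0,-5],"angular":[0,0,0]},{"hand":0.55,"travel":[0,0,-9],"angular":[0,0,0]},{"hand":0.55,"travel":[0,0,-13],"angular":[0,0,0]},{"hand":0.55,"travel":[0,5,-15],"angular":[0,0,0]},{"hand":0.55,"travel":[0,10,-15],"angular":[0,0,0]},{"hand":0.55,"travel":[0,15,-15],"angular":[0,0,0]},{"hand":0.55,"travel":[0,20,-15],"angular":[0,0,0]},{"hand":0.55,"travel":[0,25,-15],"angular":[0,0,0]},{"hand":0.55,"travel":[0,30,-15],"angular":[0,0,0]},{"hand":0.55,"travel":[0,30,-15],"angular":[0,0,0]}]'
python3 - <<'E'
from h import *
say()
for c in('top','side'):
    im=snap(c,c+'8')
    for t in('knob_left','knob_right','stud0','heel0'): print(c,t,[(np.round(r['at']).tolist(),round(r['confidence'],2)) for r in ctrl.spot_point(c,t)[:5]])
    for n in('0','1','8'):
        f=cv2.imread(f'pics/{c}{n}.png').astype(int); m=(f[:,:,2]>140)&(f[:,:,1]<60)&(f[:,:,0]<60)
        cnt,lab,st,ce=cv2.connectedComponentsWithStats(m.astype(np.uint8)); print(n,[ (np.round(ce[i],1).tolist(),int(st[i,4])) for i in range(1,cnt) if 240<ce[i][0]<370 and 190<ce[i][1]<300 and st[i,4]>5])
a=cv2.imread('pics/side8.png')[170:350,240:420]; b=cv2.imread('pics/top8.png')[160:320,210:410]
cv2.imwrite('pics/c8.png',np.hstack([cv2.resize(a,(400,400)),cv2.copyMakeBorder(cv2.resize(b,(400,320)),0,80,0,0,0)]))
E
```

```text
clock: 12.35
eef_pos: [470.5, -385.5, 351.6]
tool_rot: [-3.14, -0.163, 0.061]
force: [0.2, 0.3, -0.7]
width: 47.0
12.35 [ 470.5 -385.5  351.6] [-3.14  -0.163  0.061] F [ 0.2  0.3 -0.7] w 47.022972761413556
top knob_left [([462.0, 155.0, 227.0], 0.57)]
top knob_right [([478.0, -78.0, 223.0], 0.55)]
top stud0 [([589.0, 10.0, 18.0], 0.57), ([694.0, -93.0, 34.0], 0.42)]
top heel0 [([556.0, -146.0, 21.0], 0.71), ([690.0, -92.0, 30.0], 0.47), ([598.0, -138.0, 32.0], 0.46)]
0 [([356.9, 269.5], 57), ([254.6, 282.5], 47)]
1 [([254.6, 282.5], 47)]
8 [([357.1, 269.6], 57), ([254.9, 282.4], 47)]
side knob_left [([459.0, 163.0, 225.0], 0.97)]
side knob_right [([476.0, -82.0, 225.0], 0.98)]
side stud0 [([608.0, 93.0, 16.0], 0.43)]
side heel0 [([457.0, 161.0, 225.0], 0.72), ([598.0, -135.0, 33.0], 0.57), ([613.0, 199.0, 8.0], 0.56), ([555.0, -138.0, 27.0], 0.54), ([690.0, -94.0, 35.0], 0.51)]
0 []
1 [([262.6, 204.9], 38), ([305.7, 244.0], 43)]
8 [([262.8, 204.3], 35), ([305.6, 244.6], 44)]
```

View pics/c8.png

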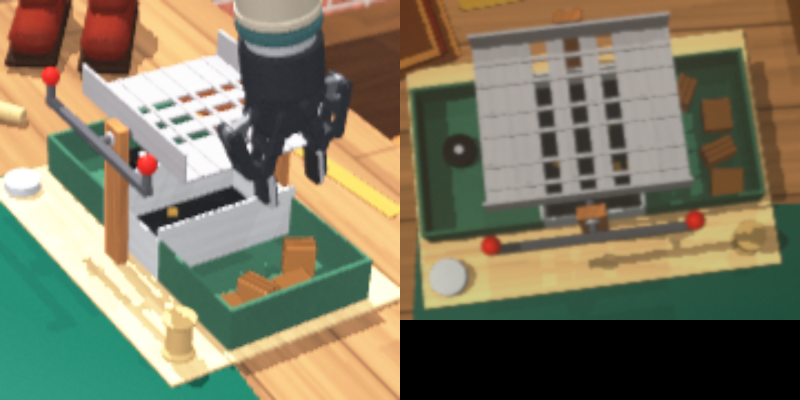

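Picture 10: the riddle is level (knobs within 0.6 px of where they started) and empty. All the heels are in the right tub, the bystanders are in place and the arm is clear.

```bash
python3 -c "
from cell import ctrl
ctrl.finish_job(); print(ctrl.read_state()['clock'])"
```

```text
the job is handed in; nothing more can be done
the job is handed in; nothing more can be done
```

I handed the job in at about 12.5 s. The studs were shaken into the pan first, then the three heel blocks were tipped into the right tub, and the riddle was brought back to level.

**What I did:** I gripped the right knob and tilted the riddle gently right, to about 0.28 and then 0.38. That was away from the stud on the left edge, so it rolled towards a slot. Once no studs were left on the riddle and the heels had not moved, I tipped it right to about 0.88. The heels slid into the tub holding the heel sample. I then guided the knob back to level, let go and backed the arm away.

**Last checks:**
- **Riddle:** it is empty, and both knobs are within 0.6 px of their starting positions, so the tilt left over is about 0.01 rad.
- **Heels:** all three lie in the right tub with the sample. The left tub still holds only the pad.
- **Bystanders:** the tin, straw spool and pad look unmoved in the last picture. The other bystanders were outside that crop and I did not check them again.
- **Forces:** readings at the end of each move were about 8 N or less.

**Not fully confirmed:** I could see only three studs in the pan, one of them just as slivers. I take the fourth to be hidden under a slat, since none showed on the riddle or in either tub. The stud and heel detectors gave a few stray hits (for example, a stud where a heel lay), which I ruled out against the pictures.

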